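Open the sample reader's sprung lid

TASK

Open the sample reader on the bench: press its release tab so that the lid springs up, then gently push the lid all the way back to its stop so that it stays fully open. Do it with the fingertips only, grasping and lifting nothing, and without shoving the reader; leave the vial in its well and the jar, screw cap and bottle standing where they are.

Things in the scene. Friction and masses are not known exactly. Their poses are not given: they have to be found in the camera images.
- reader: white boxy sample reader, loose on the bench, 3 kg, 200 (x) x 160 (y) x 75 mm high without lid. Origin: centre of its underside; its x axis points from the tab end (front, towards the robot) to the hinge end (rear), z up. A chamber 107 x 100 mm, open upwards, lies under the lid, from x = -62 to +45 mm. In front of it (x = -100 to -70 mm) is a deck only 45 mm high
- reader_lid (a joint): lid angle in rad: 0 shut, 1.75 fully open at its stop (10 degrees past upright). Grey plate 120 mm long, 110 mm wide, 6 mm thick, hinged along its rear edge; shut, the tab's nose hooks over the middle of its front edge. Freed, a damped spring lifts it to about 0.45 rad in 1.5 s; then it stays where pushed, with under 2 N at the front edge; past about 1.5 it drifts on to the stop
- lid_edge (a point): middle of the lid's front (free) lower edge, moves with the lid; 76 mm above the bench when shut; its axes are the lid's, parallel to the reader's when shut
- lid_hinge (a point): point on the hinge line of the lid, at its middle, 50 mm behind the reader's origin and 76 mm above its underside; fixed to the reader, with the reader's axes. lid_edge runs on a circle of 120 mm about it: at angle a it lies 120*cos(a) mm in front of and 120*sin(a) mm above it
- release_tab (a joint): angle of the release tab in rad: 0 at rest, 0.35 fully pressed; it springs back. A grey ribbed plate 36 mm wide at the reader's front, reaching 30 mm beyond the case. Pushing its front down tips it about a cross axis 30 mm behind tab_press, and its upright nose (24 mm wide, top 87 mm above the bench) tips off the lid, which is freed 4 to 7 mm down at tab_press, with 3 to 4 N
- tab_press (a point): where to press: on top of the release tab's plate, on its middle line, 15 mm behind its front edge, 115 mm in front of the reader's origin, 66 mm above the bench at rest; moves with the tab. Its full travel down is 10 mm, with 5 N. The space above it is free
- vial: capped glass vial, 22 mm diameter, 48 mm high, upright in a well of a black block in the chamber, 10 mm in front of the reader's origin; its foot 20 mm and its top 68 mm above the bench, below the shut lid. Origin: centre of its underside. To be left alone
- jar: white wide-mouthed open jar, 96 mm diameter, 130 mm high with a neck of 86 mm, standing beside the reader. Origin: centre of its underside. Bystander
- screw_cap: yellow screw cap, 96 mm diameter, 26 mm high, lying open side up beside the reader. Origin: centre of its underside. Bystander
- amber_bottle: small capped amber bottle, 48 mm diameter, 85 mm high, standing beside the reader. Origin: centre of its underside. Bystander. The three bystanders change places between starts; their centres stand 170 mm or more to either side of the reader's middle line

How it is judged (in metres and radians):
On the way, in this order (a step that is already met when the one before it is completed fails the run):
1. the release tab is pressed by the fingers (value of joint release_tab above 0.06 rad and contact force between the fingers and release_tab above 0.5 N), for 0.01 s.
2. the lid, let go by the tab, has sprung up (value of joint reader_lid above 0.25 rad), for 0.1 s.
3. the lid is pushed fully open (value of joint reader_lid above 1.6 rad), for 0.2 s.
At the end, for the whole second after the job is handed in: The lid stands fully open (above 1.6 of 1.75 rad) and at rest, the release tab has sprung back, the reader stands flat within 25 mm of where it was, the vial is seated in its well, and the jar, screw cap and bottle stand upright within 25 mm of where they were (value of joint reader_lid above 1.6 rad and velocity of joint reader_lid below 0.1 rad/s and value of joint release_tab below 0.05 rad and distance of each of reader, jar, screw_cap, amber_bottle from where it was at the start of the episode below 0.025 m and angle between reader's own z axis and vertical below 0.03 rad and z of vial in the frame of reader below 0.03 m and horizontal distance between vial and reader below 0.02 m and angle between each of jar, screw_cap, amber_bottle's own z axis and vertical below 0.1 rad); the robot touches nothing.
It fails at once if the reader is shoved more than 25 mm, tipped or lifted (distance of reader from where it was at the start of the episode above 0.025 m or angle between reader's own z axis and vertical above 0.08 rad or height (world z) of reader above 0.008 m).
It fails at once if the vial is lifted out of its well (z of vial in the frame of reader above 0.035 m).
It fails at once if the jar, screw cap or bottle is lifted, moved more than 25 mm or tipped (distance of any of jar, screw_cap, amber_bottle from where it was at the start of the episode above 0.025 m or angle between any of jar, screw_cap, amber_bottle's own z axis and vertical above 0.3 rad or height (world z) of any of jar, screw_cap, amber_bottle above 0.012 m).
It fails at once if the lid is gripped or forced (over 30 N from the fingers) (contact force between the fingers and reader_lid above 30 N).
It also fails if it takes over 48 s, if anything falls off the work surface, if the arm or the gripper's body presses on something with over 40 N, if the wrist force passes 120 N, or if a joint passes its speed limit or range.

ROBOT

A 7-joint arm with a two-finger parallel gripper is mounted at the origin on the work surface. World frame = base frame: x ahead of the robot, y to its left, z up, the work surface at z = 0. Lengths are in mm, angles in rad, forces in N, time in s.
With the tool pointing down it reaches from about 400 to 875 mm from the base axis. Payload 4.4 kg.
Tool frame: the origin (TCP) lies at the very end of the fingers, on their centre line; the grasp point (between the pads) lies ctrl.grip_depth behind it (ctrl.grip_depth is the distance from the TCP to the grasp point, in mm); y points along the fingers, x is the direction in which the jaws open and shut, and the axes are right-handed (so a half turn about y gives the same grasp; the last joint's range is limited). The gripper opens to 85 mm and grips with 20 to 120 N. Pads are 22 mm wide; open, the fingers measure 114 mm over their backs; the gripper's body (76 mm by 85 mm) begins 54 mm behind the grasp point. The pads swing forward as they close: fully open they stand 13 mm farther back than shut.
Start: joints at [1.045, 0.628, 0.038, 1.517, -0.027, 0.996, -0.02], TCP at [288.478, -582.493, 231.313] pointing down, gripper open.
Joint ranges: [-3.06, 3.06], [-0.37, 2.12], [-1.25, 1.32], [0.18, 2.47], [-1.1, 4.24], [0.23, 1.98], [-2.94, 2.94]. Speed limits (rad/s): [2.57, 2.57, 3.14, 3.14, 3.14, 3.14, 3.14].

INTERFACE

Orientations are given as [roll, pitch, yaw] about the fixed x, y, z axes, in that order (R = Rz(yaw) Ry(pitch) Rx(roll)).
In Python, from cell import ctrl gives the robot as it stands.
- The arm moves only by the tool apply_moves, never from a script. Its argument "motion" is a list of rows, each a list of 5 numbers: the shift along the tool's x, y, z in cm, then the turn about the tool's y in rad, then the finger opening in cm, from 0 to 8.54. In form: [[tx, ty, tz, roll, hand], ...]. A call has 1 to 20 rows; each row is the pose to reach, as a shift and turn from the pose commanded when the call began, along the tool's axes at that moment; what a row does not reach only later rows make up. A row lasts 1/8 s, in which the tool goes at most 62.5 mm and 10.7 degrees, less where a joint would pass 70% of its speed; a pose out of reach is approached as far as the arm can. A call with a gripper value outside its range is refused whole. The fingers move at their own pace and stop on an object; the grip force is fixed at half the most. Time passes only in rows, so rows that repeat a pose let the fingers close. It gives the time, the measured TCP pose, the force and the opening at its end, in the units of the state.
- ctrl.read_state(): the state, without advancing time (a new reading comes with each control period).
- ctrl.get_image(name): name is "scene" or "side" or "wrist"; returns a dict with "image" (420x560x3 uint8, red, green, blue), "vfov" (degrees; the focal length in pixels is half the picture's height over the tangent of half this angle, whatever the lens; pixels are square), "cx", "cy" (the principal point, pixels), "extrinsics" (4x4, takes a point from world to camera coordinates); the wrist camera has in their place "tool_from_camera" (4x4, takes a point from camera to tool coordinates, whose origin is the TCP and whose axes are the tool frame's). Camera axes: x right, y up, looking along -z (the intrinsics and any distortion apply to the point x, -y, -z); pixel columns grow to the right and rows downward; lengths in mm; the calibration is good to about 2 mm. A picture is of the moment at which its call begins: read the wrist's pose just before it. There is no depth.
- ctrl.finish_job(): hands the job in, once; it reports no verdict.
Trained networks look in a picture, given as the dict that the camera call returned (one of the last four; its "shot" number tells which), for a name from the list of things; names that differ only in an ending like _2 or _b are one class to them, and where a whole thing is asked for, a point or a joint stands for the part that bears it (a point fixed in the world has none). Each returns a list of dicts, best first, with "confidence" (0 to 1); they miss things now and then, are a little off and sometimes report something else, mostly with a low value. They report only what shows in the picture. A call takes as long as a camera call.
- ctrl.search_frame(picture, query): "location" ([x, y, z] in mm, in world coordinates, good to about 4 mm: the middle of the surface that is visible of it).
- ctrl.mark_of(picture, query): "location" ([x, y, z] in mm, in world coordinates, good to about 4 mm: a listed point, or the origin of a listed thing).
The state is a dict: "clock": time; "qpos": joint angles; "qd": joint speeds; "tau": joint torques, N m; "eef_pos": TCP position; "tool_rot": TCP orientation; "force": force on the tool from outside, world axes, zero at the start; "torque": the same for the moment, N m; "width": finger opening in mm.
Only numpy, scipy, OpenCV 4.12 (cv2) and the standard library are available. Lean on these libraries where they do the work, as an engineer would, in place of code of your own. Each camera call takes 0.05 s, during which the arm holds its last target.

## Working session

There is one attempt and no reset: what is moved stays moved. The work goes in short steps, Python scripts to look and compute and a tool call to move; the robot and the scene stay as the last step left them, time stands still between calls to the robot, and variables do not carry over. Pictures are saved under pics/ and viewed, and the job is handed in when it is done.

Besides the shell and the picture viewer there is one more tool, called after "Call:" as a command line: name --pt "numbers of a row" for each row, then --argument value for the rest. apply_moves: Moves the arm, as the interface text tells. Its arguments: {"type":"object","properties":{"motion":{"type":"array","items":{"type":"array","items":{"type":"number"}}}},"required":["motion"]}

```bash
ls; mkdir -p pics; cat > h.py <<'E'
import numpy as np, cv2
from cell import ctrl
def save(p,n): cv2.imwrite('pics/'+n,p['image'][:,:,::-1])
E
python3 - <<'E'
from h import *
s=ctrl.read_state()
for k in('clock','eef_pos','tool_rot','force','width'):print(k,s[k])
print(ctrl.grip_depth)
for n in('scene','side'):
    p=ctrl.get_image(n);save(p,n+'0.png')
    for q in('reader','tab_press','lid_edge','lid_hinge','vial','jar','screw_cap','amber_bottle'):
        print(n,q,[(np.round(r['location']).tolist(),round(r['confidence'],2)) for r in ctrl.mark_of(p,q)[:2]])
E
```

```text
pics
clock 0.0
eef_pos [ 288.18042429 -581.90519058  230.37533206]
tool_rot [-1.5708244   0.00195135 -1.11100686]
force [-0.29947177 -0.60365846 -0.23307022]
width 85.50840974664553
18.700000000000003
scene reader [([594.0, -97.0, -1.0], 0.86)]
scene tab_press [([488.0, -68.0, 66.0], 0.48), ([650.0, 79.0, 0.0], 0.38)]
scene lid_edge [([531.0, -78.0, 79.0], 0.87)]
scene lid_hinge [([643.0, -100.0, 76.0], 0.58)]
scene vial []
scene jar []
scene screw_cap [([555.0, -276.0, 3.0], 0.71)]
scene amber_bottle [([649.0, 76.0, 2.0], 0.63)]
side reader [([601.0, -88.0, 2.0], 0.71)]
side tab_press [([645.0, -101.0, 76.0], 0.74), ([487.0, -69.0, 66.0], 0.69)]
side lid_edge [([534.0, -79.0, 77.0], 0.64)]
side lid_hinge [([648.0, -102.0, 74.0], 0.57)]
side vial []
side jar [([713.0, 202.0, -1.0], 0.77)]
side screw_cap [([552.0, -277.0, 2.0], 0.56)]
side amber_bottle [([649.0, 76.0, -1.0], 0.75)]
```

View pics/scene0.png

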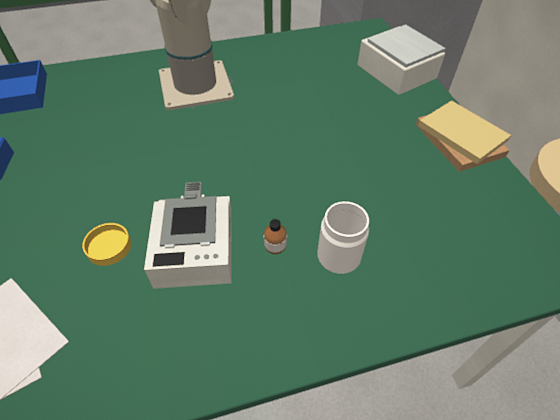

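View pics/side0.png

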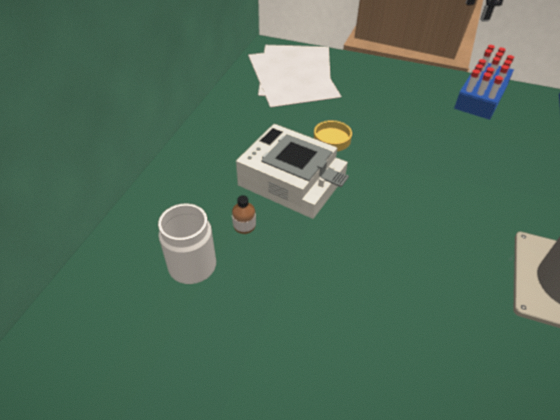

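The scene view shows the reader at about (190,240) px, tab towards the robot at (193,188), with the cap at (106,243), bottle at (275,236) and jar at (343,236). The network estimates agree with this, except for one stray `tab_press` hit at the hinge. I'll move to just in front of the tab, with the fingers closed and tool z turned along the reader's x axis.

Call:
apply_moves --pt "-40 0 36.8 0.66 0" --pt "-40 0 36.8 0.66 0" --pt "-40 0 36.8 0.66 0" --pt "-40 0 36.8 0.66 0" --pt "-40 0 36.8 0.66 0" --pt "-40 0 36.8 0.66 0" --pt "-40 0 36.8 0.66 0" --pt "-40 0 36.8 0.66 0" --pt "-40 0 36.8 0.66 0" --pt "-40 0 36.8 0.66 0" --pt "-40 0 36.8 0.66 0" --pt "-40 0 36.8 0.66 0" --pt "-40 0 36.8 0.66 0" --pt "-40 0 36.8 0.66 0"

```text
clock: 2.65
eef_pos: [440.6, -61.4, 231.3]
tool_rot: [-1.571, -0.0, -1.773]
force: [-0.3, -1.1, -0.4]
width: -0.0
```

```bash
cat >> h.py <<'E'
def look(tag,cams=('scene','side','wrist'),qs=('reader','tab_press','lid_edge','lid_hinge','vial')):
    s=ctrl.read_state()
    for k in('clock','eef_pos','tool_rot','force','width'):print(k,np.round(s[k],3))
    for n in cams:
        p=ctrl.get_image(n);save(p,n+tag+'.png')
        for q in qs:
            print(n,q,[(np.round(r['location']).tolist(),round(r['confidence'],2)) for r in ctrl.mark_of(p,q)[:2]])
E
python3 -c "
from h import *
look('1')"
```

```text
clock 2.65
eef_pos [440.61  -61.441 231.328]
tool_rot [-1.571 -0.    -1.773]
force [-0.32  -1.071 -0.395]
width -0.035
scene reader [([598.0, -92.0, 1.0], 0.88), ([652.0, 80.0, 2.0], 0.25)]
scene tab_press [([482.0, -66.0, 68.0], 0.65), ([556.0, -276.0, 3.0], 0.32)]
scene lid_edge [([531.0, -77.0, 76.0], 0.82)]
scene lid_hinge [([645.0, -102.0, 74.0], 0.76)]
scene vial []
side reader [([601.0, -92.0, -0.0], 0.86)]
side tab_press [([489.0, -70.0, 65.0], 0.61)]
side lid_edge [([553.0, -274.0, 0.0], 0.52)]
side lid_hinge [([649.0, -102.0, 77.0], 0.87)]
side vial []
wrist reader [([602.0, -94.0, 2.0], 0.88)]
wrist tab_press [([491.0, -69.0, 66.0], 0.74)]
wrist lid_edge [([532.0, -77.0, 74.0], 0.89)]
wrist lid_hinge [([646.0, 76.0, -1.0], 0.7)]
wrist vial []
```

View pics/wrist1.png

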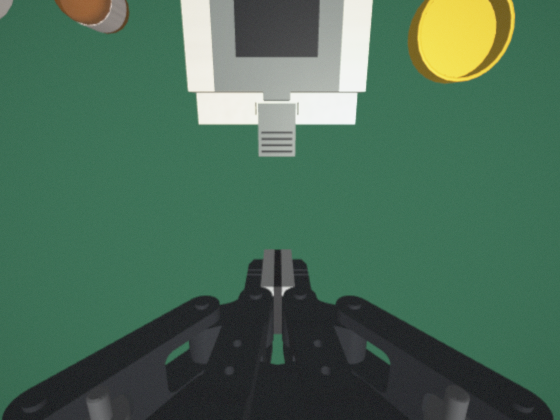

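```bash
python3 - <<'E'
import numpy as np
# averages: tab, edge, hinge, reader ; fit rigid 2D with scipy
from scipy.optimize import least_squares
D=[(-115,[(488,-68),(487,-69),(482,-66),(489,-70),(491,-69)]),(-70,[(531,-78),(534,-79),(531,-77),(532,-77)]),(50,[(643,-100),(648,-102),(645,-102),(649,-102)]),(0,[(594,-97),(601,-88),(598,-92),(601,-92),(602,-94)])]
f=lambda v:np.concatenate([np.ravel(np.array(p)-[v[0]+d*np.cos(v[2]),v[1]+d*np.sin(v[2])]) for d,p in D])
r=least_squares(f,[598,-92,-.2],loss='soft_l1',f_scale=3);v=r.x;print(v)
u=np.array([np.cos(v[2]),np.sin(v[2])])
for d in(-118,-115,-70,50):print(d,v[:2]+d*u)
# tool axes from yaw -1.773
y=-1.773;tx=np.array([np.cos(y),np.sin(y)]);tz=np.array([-np.sin(y),np.cos(y)])
t=np.array([440.6,-61.4])
for d in(-118,-100,-58,-20,50,60):
    e=v[:2]+d*u-t;print(d,'tx,tz cm',(e@tx/10).round(2),(e@tz/10).round(2))
E
```

```text
[ 5.99647002e+02 -9.19638815e+01 -2.05855314e-01]
-118 [484.13839362 -67.84415173]
-115 [487.07505315 -68.4573652 ]
-70 [531.12494622 -77.65556723]
50 [ 648.59132774 -102.18410597]
-118 tx,tz cm -0.24 4.39
-100 tx,tz cm -0.24 6.19
-58 tx,tz cm -0.22 10.39
-20 tx,tz cm -0.21 14.19
50 tx,tz cm -0.18 21.19
60 tx,tz cm -0.18 22.19
```

The wrist picture shows the tab at (277,130) px, in line with the closed fingertips at (278,260). The reader's sides are parallel to the image, so the yaw is right. Next I'll go above the tab and press it.

Call:
apply_moves --pt "-0.1 0 4.4 0 0" --pt "-0.1 5 4.4 0 0" --pt "-0.1 10 4.4 0 0" --pt "-0.1 14 4.4 0 0" --pt "-0.1 15.5 4.4 0 0" --pt "-0.1 16.0 4.4 0 0" --pt "-0.1 16.5 4.4 0 0" --pt "-0.1 16.8 4.4 0 0" --pt "-0.1 17.0 4.4 0 0" --pt "-0.1 17.2 4.4 0 0" --pt "-0.1 17.4 4.4 0 0" --pt "-0.1 17.4 4.4 0 0"

```text
clock: 5.05
eef_pos: [484.5, -68.5, 57.6]
tool_rot: [-1.57, 0.0, -1.771]
force: [-0.6, 0.9, 5.9]
width: -0.2
```

```bash
python3 -c "
from h import *
look('2',('side',),('reader','lid_edge','tab_press'))"
```

```text
clock 5.05
eef_pos [484.474 -68.474  57.579]
tool_rot [-1.57   0.    -1.771]
force [-0.599  0.929  5.936]
width -0.205
side reader [([600.0, -89.0, 1.0], 0.73)]
side lid_edge [([538.0, -83.0, 104.0], 0.93)]
side tab_press [([488.0, -69.0, 55.0], 0.5)]
```

View pics/side2.png

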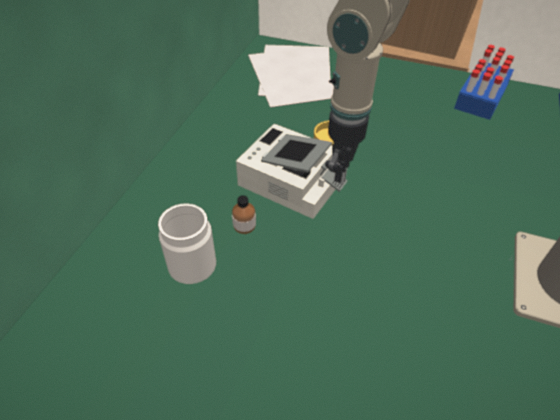

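The side view shows the lid's front edge raised at about (325,150) px, clear of the tab, with the network putting it at 104 mm and rising. I'll lift off and let it finish.

Call:
apply_moves --pt "0 -1 0 0 0" --pt "0 -3 -0.5 0 0" --pt "0 -4.5 -1 0 0" --pt "0 -4.5 -1 0 0" --pt "0 -4.5 -1 0 0" --pt "0 -4.5 -1 0 0" --pt "0 -4.5 -1 0 0" --pt "0 -4.5 -1 0 0" --pt "0 -4.5 -1 0 0" --pt "0 -4.5 -1 0 0" --pt "0 -4.5 -1 0 0" --pt "0 -4.5 -1 0 0"

```text
clock: 6.75
eef_pos: [474.3, -66.5, 102.3]
tool_rot: [-1.571, 0.0, -1.771]
force: [-0.3, 1.2, -1.1]
width: -0.0
```

```bash
python3 -c "
from h import *
look('3',('side','wrist'),('reader','lid_edge','tab_press','vial'))"
```

```text
clock 6.75
eef_pos [474.306 -66.517 102.349]
tool_rot [-1.571  0.    -1.771]
force [-0.307  1.238 -1.068]
width -0.036
side reader [([598.0, -88.0, 3.0], 0.56)]
side lid_edge [([548.0, -84.0, 131.0], 0.74)]
side tab_press [([487.0, -65.0, 66.0], 0.72)]
side vial [([489.0, -67.0, 66.0], 0.66), ([592.0, -89.0, 19.0], 0.64)]
wrist reader [([602.0, -94.0, 2.0], 0.67)]
wrist lid_edge []
wrist tab_press [([494.0, -71.0, 68.0], 0.8), ([547.0, -78.0, 128.0], 0.37)]
wrist vial []
```

View pics/wrist3.png

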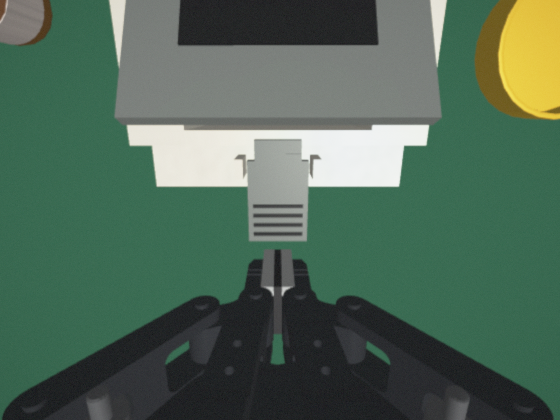

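View pics/side3.png

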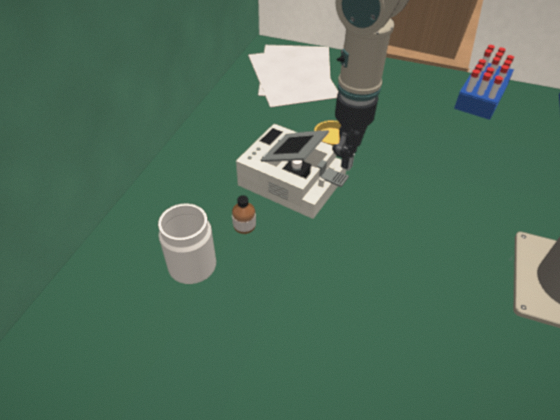

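The lid's edge is at about 131 mm, roughly 0.45 rad, and the tab is back up. The vial shows in its well at (297,163) px in the side view. Now I'll push the edge back gently along its circle, with the tip about 22 mm below the edge.

Call:
apply_moves --pt "0 -0.3 2.5 0 0" --pt "0 -0.4 4.8 0 0" --pt "0 -0.4 5.5 0 0" --pt "0 -0.7 6.1 0 0" --pt "0 -1.4 6.6 0 0" --pt "0 -2.1 7.1 0 0" --pt "0 -2.8 7.5 0 0" --pt "0 -3.4 8.0 0 0" --pt "0 -4.0 8.6 0 0" --pt "0 -4.6 9.2 0 0" --pt "0 -4.6 9.2 0 0"

```text
clock: 8.62
eef_pos: [565.5, -85.0, 148.8]
tool_rot: [-1.569, 0.0, -1.771]
force: [0.9, 0.7, -0.3]
width: 0.0
```

```bash
python3 -c "
from h import *
look('4',('side',),('reader','lid_edge','tab_press','vial'))"
```

```text
clock 8.625
eef_pos [565.528 -84.987 148.846]
tool_rot [-1.569  0.    -1.771]
force [ 0.912  0.694 -0.27 ]
width 0.033
side reader []
side lid_edge []
side tab_press [([488.0, -68.0, 66.0], 0.6), ([584.0, -89.0, 175.0], 0.28)]
side vial [([587.0, -89.0, 16.0], 0.64), ([649.0, -102.0, 76.0], 0.6)]
```

View pics/side4.png

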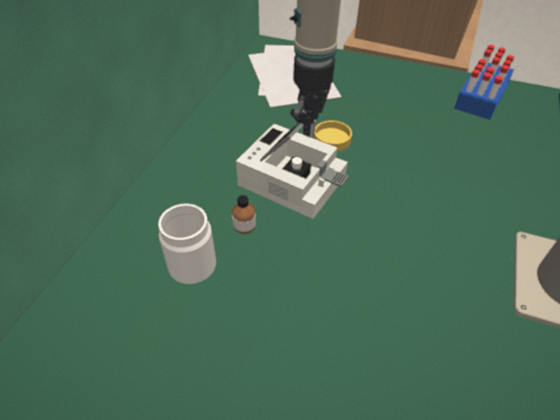

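The side view shows the lid steeply raised, from about (262,158) to (303,122) px, with the fingers in front of its edge. The vial is in place and the force is low, so I'll continue the push.

Call:
apply_moves --pt "0 -0.4 0.6 0 0" --pt "0 -0.8 1.3 0 0" --pt "0 -1.2 2.0 0 0" --pt "0 -1.6 2.8 0 0" --pt "0 -1.9 3.6 0 0" --pt "0 -2.1 4.4 0 0" --pt "0 -2.3 5.2 0 0" --pt "0 -2.4 6.0 0 0" --pt "0 -2.4 6.8 0 0" --pt "0 -2.4 7.5 0 0" --pt "0 -2.4 8.1 0 0" --pt "0 -2.4 8.6 0 0" --pt "0 -2.4 8.6 0 0" --pt "0 -2.4 8.6 0 0"

```text
clock: 10.62
eef_pos: [648.5, -101.9, 172.3]
tool_rot: [-1.571, 0.0, -1.771]
force: [-0.1, 0.9, 0.3]
width: 0.2
```

```bash
python3 -c "
from h import *
look('5',('side','scene'),('reader','lid_edge','tab_press','vial'))"
```

```text
clock 10.625
eef_pos [ 648.499 -101.875  172.292]
tool_rot [-1.571  0.    -1.771]
force [-0.066  0.86   0.278]
width 0.154
side reader [([600.0, -93.0, -2.0], 0.93)]
side lid_edge [([675.0, -108.0, 195.0], 0.97)]
side tab_press [([486.0, -70.0, 68.0], 0.82), ([592.0, -87.0, 19.0], 0.16)]
side vial [([590.0, -89.0, 19.0], 0.66), ([552.0, -274.0, 1.0], 0.24)]
scene reader [([600.0, -94.0, 0.0], 0.88)]
scene lid_edge [([669.0, -106.0, 194.0], 0.55)]
scene tab_press [([487.0, -68.0, 68.0], 0.61)]
scene vial [([484.0, -68.0, 67.0], 0.73)]
```

View pics/side5.png

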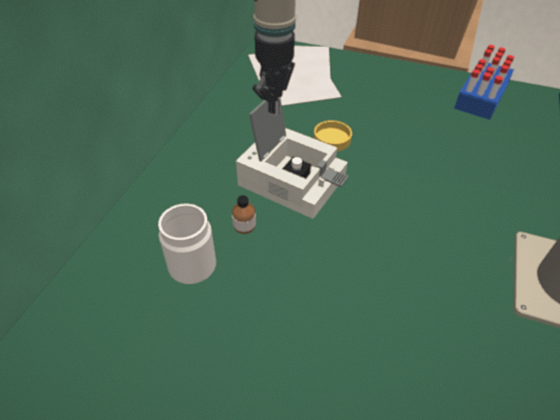

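The lid edge reads 21–27 mm behind the hinge, so the lid is at about 1.75 rad, at its stop. I'll withdraw forwards and then up.

Call:
apply_moves --pt "0 0 -1 0 0" --pt "0 0 -3 0 0" --pt "0 -1 -6 0 0" --pt "0 -3 -10 0 0" --pt "0 -6 -14 0 0" --pt "0 -8 -18 0 0" --pt "0 -8 -20 0 0" --pt "0 -8 -20 0 0" --pt "0 -8 -20 0 0" --pt "0 -8 -20 0 0"

```text
clock: 12.38
eef_pos: [453.6, -62.3, 252.0]
tool_rot: [-1.571, -0.0, -1.771]
force: [-0.3, -0.9, -0.1]
width: -0.3
```

```bash
python3 -c "
from h import *
look('6',('side','scene'),('reader','lid_edge','tab_press','vial','jar','screw_cap','amber_bottle'))"
```

```text
clock 12.375
eef_pos [453.551 -62.324 252.018]
tool_rot [-1.571 -0.    -1.771]
force [-0.328 -0.925 -0.085]
width -0.284
side reader [([600.0, -89.0, 1.0], 0.59)]
side lid_edge [([676.0, -108.0, 198.0], 0.65), ([601.0, -89.0, 2.0], 0.17)]
side tab_press [([485.0, -66.0, 66.0], 0.81), ([598.0, -88.0, 1.0], 0.41)]
side vial [([590.0, -88.0, 19.0], 0.65)]
side jar []
side screw_cap [([552.0, -274.0, 3.0], 0.75)]
side amber_bottle [([651.0, 78.0, 0.0], 0.62)]
scene reader [([595.0, -91.0, 1.0], 0.57)]
scene lid_edge [([670.0, -106.0, 196.0], 0.57)]
scene tab_press [([488.0, -69.0, 66.0], 0.55)]
scene vial []
scene jar [([709.0, 206.0, -1.0], 0.98)]
scene screw_cap [([550.0, -277.0, 4.0], 0.6)]
scene amber_bottle [([650.0, 81.0, 4.0], 0.61)]
```

View pics/side6.png

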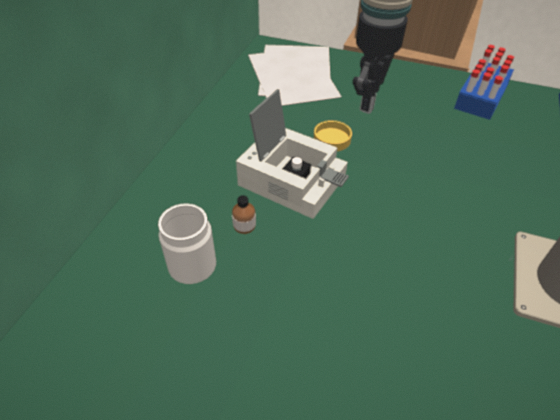

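The side view shows the lid fully open, its upper edge at about (270,97) px, with the vial seated at (297,163). The tab is up, the bystanders haven't moved, and the arm is clear.

```bash
python3 -c "
from cell import ctrl
print(ctrl.finish_job())"
```

```text
the job is handed in; nothing more can be done
None
```

The reader's lid is fully open and the job was handed in after about 12.5 s; `finish_job` gives no verdict, so the outcome rests on my own checks.

**What I did:** I pressed the release tab with the closed fingertips, measuring about 6 N. The lid sprang up to about 0.45 rad. I then pushed its front edge back along its circle to the stop and withdrew; the force readings between pushes were about 1 N.

**Last checks, from the cameras with the arm clear:**
- **Lid:** its edge is 21–27 mm behind the hinge and 196–198 mm high, which is about 1.75 rad, and it stayed there after I withdrew.
- **Tab:** it is back at 66 mm, its rest height.
- **Reader, jar, cap and bottle:** all read within about 5 mm of where they started, which is roughly the measuring noise.
- **Vial:** it reads 19 mm above the bench, seated in its well.

**Misses and disagreements:** In the last pictures, the side camera did not report the jar and the scene camera did not report the vial. In each case the other camera did. A few network hits were plainly wrong, such as a tab reported at the hinge and a vial at the tab, and I ignored those.

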